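# Put the steel forming blocks away in their rests

### The job

Tidy the jeweller's bench: put each of the four steel forming pieces into the wooden rest whose recess has its shape and size - the flat round block in the large round recess, the domed stake in the small round one, the doming cube in the square one and the long bezel bar in the oblong one. Lower each piece in, do not drop it, so that it stands upright and flat on the floor of its recess, and let go of it. Leave the glass jar and the hammer where they are.

Things in the scene. Friction and masses are not known exactly. Their poses are not given: they have to be found in the camera images.
- round_block: Round bench block: plain steel disc with a flat top, 56 mm diameter, 30 mm high, 0.44 to 0.66 kg. Origin: centre of its underside, z up. Stands loose on the bench. 
- stake: Domed stake: steel post, 32 mm diameter, straight-sided to 30 mm height, then a rounded dome to 47.5 mm, 0.2 to 0.3 kg. Origin: centre of its underside, z up. Stands loose on the bench. 
- doming_cube: Doming cube: steel cube, 42 mm edge, one dark round hollow in the middle of its top and each side, 0.44 to 0.66 kg. x and y are square to its sides. Origin: centre of its underside, z up. Stands loose on the bench. 
- bezel_bar: Bezel bar: oblong steel bar 96 mm long (its x) by 28 mm wide (its y) by 30 mm high, with a row of dark round holes of falling size along its top, 0.48 to 0.72 kg. Either end may go either way round. Origin: centre of its underside, z up. Stands loose on the bench. 
- rest_round_large: Rest for the round block: square plate 96 x 96 mm with a round recess 72 mm in diameter (8 mm of play all round). A fixed wooden plate, 10 mm thick, lying on the bench; its recess is 6 mm deep with a dark felt floor 4 mm above the bench. Origin: centre of the plate's underside, directly below the recess's centre. z up. 
- rest_round_small: Rest for the stake: square plate 72 x 72 mm with a round recess 48 mm in diameter (8 mm of play all round). A fixed wooden plate, 10 mm thick, lying on the bench; its recess is 6 mm deep with a dark felt floor 4 mm above the bench. Origin: centre of the plate's underside, directly below the recess's centre. z up. 
- rest_square: Rest for the doming cube: square plate 82 x 82 mm with a square recess 58 x 58 mm, sides along its x and y (8 mm of play on each side). A fixed wooden plate, 10 mm thick, lying on the bench; its recess is 6 mm deep with a dark felt floor 4 mm above the bench. Origin: centre of the plate's underside, directly below the recess's centre. z up. 
- rest_oblong: Rest for the bezel bar: plate 136 x 68 mm (x, y) with an oblong recess 112 mm along its x by 44 mm along its y (8 mm of play on each side). A fixed wooden plate, 10 mm thick, lying on the bench; its recess is 6 mm deep with a dark felt floor 4 mm above the bench. Origin: centre of the plate's underside, directly below the recess's centre. z up. 
- jar: Bystander: empty open glass jar, 68 mm diameter, 70 mm high, beyond the rests. Origin: centre of its underside.
- hammer: Bystander: hammer with a wooden handle, about 240 mm long, lying on the bench beyond the rests, its length along its x, handle to -x. Origin: on the bench, about the middle of its length.

How it is judged:
At the end, for the whole second after the job is handed in: Each of the four steel pieces stands in its own rest: centre within 12 mm of the recess's centre, its underside on the recess floor (2 to 6.5 mm above the plate's underside; the floor is at 4 mm), upright within 0.04 rad, at rest (under 0.02 m/s and 0.2 rad/s) (horizontal distance between round_block and rest_round_large below 0.012 m and z of round_block in the frame of rest_round_large between 0.002 and 0.0065 m and angle between each of round_block, stake, doming_cube, bezel_bar's own z axis and vertical below 0.04 rad and linear speed of each of round_block, stake, doming_cube, bezel_bar below 0.02 m/s and angular speed of each of round_block, stake, doming_cube, bezel_bar below 0.2 rad/s and horizontal distance between stake and rest_round_small below 0.012 m and z of stake in the frame of rest_round_small between 0.002 and 0.0065 m and horizontal distance between doming_cube and rest_square below 0.012 m and z of doming_cube in the frame of rest_square between 0.002 and 0.0065 m and horizontal distance between bezel_bar and rest_oblong below 0.012 m and z of bezel_bar in the frame of rest_oblong between 0.002 and 0.0065 m); the robot touches nothing.
It fails at once if the glass jar is moved by more than 20 mm (distance of jar from where it was at the start of the episode above 0.02 m).
It fails at once if the hammer is moved by more than 20 mm (distance of hammer from where it was at the start of the episode above 0.02 m).
It fails at once if a steel piece is dropped or thrown: it moves faster than 0.4 m/s, out of the fingers, with its underside more than 30 mm above the bench ((height (world z) of round_block above 0.03 m and contact force between the fingers and round_block below 0.05 N and linear speed of round_block above 0.4 m/s) or (height (world z) of stake above 0.03 m and contact force between the fingers and stake below 0.05 N and linear speed of stake above 0.4 m/s) or (height (world z) of doming_cube above 0.03 m and contact force between the fingers and doming_cube below 0.05 N and linear speed of doming_cube above 0.4 m/s) or (height (world z) of bezel_bar above 0.03 m and contact force between the fingers and bezel_bar below 0.05 N and linear speed of bezel_bar above 0.4 m/s)).
It also fails if it takes over 128 s, if anything falls off the work surface, if the arm or the gripper's body presses on something with over 40 N, if the wrist force passes 120 N, or if a joint passes its speed limit or range.

### The arm

A 6-joint arm with a two-finger parallel gripper is mounted at the origin on the work surface. World frame = base frame: x ahead of the robot, y to its left, z up, the work surface at z = 0. Lengths are in m, angles in rad, forces in N, time in s.
With the tool pointing down it reaches from about 0.425 to 0.95 m from the base axis. Payload 3.5 kg.
Tool frame: the origin (TCP) lies at the very end of the fingers, on their centre line; the grasp point (between the pads) lies 19 mm behind it; x points along the fingers, z is the direction in which the jaws open and shut, and the axes are right-handed (so a half turn about x gives the same grasp; the last joint's range is limited). The gripper opens to 85 mm and grips with 20 to 120 N. Pads are 22 mm wide; open, the fingers measure 114 mm over their backs; the gripper's body (76 mm by 85 mm) begins 54 mm behind the grasp point. The pads swing forward as they close: fully open they stand 13 mm farther back than shut.
Start: joints at [1.059, 0.286, 1.577, -0, 1.279, -0.15], TCP at [0.239, 0.631, 0.195] pointing down, gripper open.
Joint ranges: [-2.77, 2.77], [-0.9, 2.22], [0.21, 2.48], [-1.53, 4.67], [0.24, 2.81], [-2.84, 2.84]. Speed limits (rad/s): [2.79, 2.79, 3.14, 3.14, 3.14, 3.14].

### API

Orientations are given as a unit quaternion [x, y, z, w].
In Python, from plant import ctrl, cams gives the robot as it stands.
- The arm moves only by the tool play_rows, never from a script. Its argument "rows" is a list of rows, each a list of 3 entries, a list of its own where there are three numbers: the opening in per cent of the stroke, from 0 (shut) to 100 (fully open), then the shift along the tool's x, y, z in units of 0.3 m (1.0 is 0.3 m), then the turn, a rotation vector about the tool's x, y, z in units of pi/2 rad (1.0 is pi/2 rad). A call has 1 to 10 rows; each row is the pose to reach, as a shift and turn from the pose commanded when the call began, along the tool's axes at that moment; what a row does not reach only later rows make up. A row lasts 1/12 s, in which the tool goes at most 41.7 mm and 7.16 degrees, less where a joint would pass 70% of its speed; a pose out of reach is approached as far as the arm can. A call with a number of a shift or a turn outside -1 to 1 is refused whole. A call with a gripper value outside its range is refused whole. The fingers move at their own pace and stop on an object; "force" is the grip in N (left out, the last holds). Time passes only in rows, so rows that repeat a pose let the fingers close. It gives the time, the measured TCP pose, the force and the opening at its end, in the units of the state.
- ctrl.get_state(): the state, without advancing time (a new reading comes with each control period).
- cams.read_camera(name): name is "scene" or "top"; returns a dict with "color" (400x640x3 uint8, red, green, blue), "fx", "fy", "cx", "cy" (pixels), "view" (4x4, takes a point from world to camera coordinates). Camera axes: x right, y down, z forward; pixel columns grow to the right and rows downward; lengths in m; the calibration is good to about 2 mm. A picture is of the moment at which its call begins. There is no depth.
- ctrl.sign_off(): hands the job in, once; it reports no verdict.
The state is a dict: "time": time; "qpos": joint angles; "dq": joint speeds; "joint_efforts": joint torques, N m; "eef_pos": TCP position; "tcp_rot": TCP orientation; "contact_force": force on the tool from outside, world axes, zero at the start; "wrist_torque": the same for the moment, N m; "opening": opening from 0.0 (shut) to 1.0 (fully open).
Only numpy, scipy, OpenCV 4.12 (cv2) and the standard library are available. Lean on these libraries where they do the work, as an engineer would, in place of code of your own. Each camera call takes 0.05 s, during which the arm holds its last target. There are 200 camera calls.

## Working session

There is one attempt and no reset: what is moved stays moved. The work goes in short steps, Python scripts to look and compute and a tool call to move; the robot and the scene stay as the last step left them, time stands still between calls to the robot, and variables do not carry over. Pictures are saved under pics/ and viewed, about 12 in all and at most 16, crops included, and the job is handed in when it is done.

Besides the shell and the picture viewer there is one more tool, called after ">>>" by a JSON object that holds its "api" and its "payload". play_rows: Moves the arm, as the interface text tells. Shifts and turns lie within -1 to 1; 1 stands for 0.3 m of shift or pi/2 rad of turn. Its arguments: {"type":"object","properties":{"rows":{"type":"array"},"force":{"type":"number"}},"required":["rows"]}

```bash
mkdir -p pics
python3 - <<'E'
from plant import ctrl,cams
import cv2,numpy as np
print(ctrl.get_state())
for n in("scene","top"):
    c=cams.read_camera(n);cv2.imwrite(f"pics/{n}0.png",c["color"][:,:,::-1])
    print(n,c["fx"],c["fy"],c["cx"],c["cy"],np.round(c["view"],4).tolist())
E
```

```text
{'time': 0.0, 'qpos': array([ 1.05899256e+00,  2.87179974e-01,  1.57819159e+00,  2.45400928e-06,
        1.27861710e+00, -1.49975415e-01]), 'dq': array([-0.00080218, -0.00160662, -0.00056799,  0.00023714, -0.00092323,
       -0.00044121]), 'joint_efforts': array([-5.05330058e-05, -4.05976331e+01, -2.92627734e+01, -9.83201062e-05,
        5.88420429e-03,  5.20840501e-06]), 'eef_pos': array([0.23852318, 0.63064759, 0.19402986]), 'tcp_rot': array([-0.40224602,  0.58256547,  0.4015037 ,  0.58104251]), 'contact_force': array([ 1.23266971, -0.8777959 ,  0.49920435]), 'wrist_torque': array([ 0.01316436, -0.05009096,  0.00443873]), 'opening': 1.0020997052894576}
scene 475.68902919208267 475.68902919208267 322.0279846459082 200.64738663830602 [[0.4617, 0.8871, -0.0005, -0.2551], [0.622, -0.3242, -0.7128, -0.3402], [-0.6324, 0.3287, -0.7014, 1.507], [0.0, 0.0, 0.0, 1.0]]
top 503.2814623584216 503.2814623584216 318.13704826571296 187.6937573581807 [[-0.0293, -0.9995, -0.0062, 0.0136], [-0.9916, 0.0299, -0.1257, 0.5666], [0.1258, 0.0025, -0.992, 1.4775], [0.0, 0.0, 0.0, 1.0]]
```

View pics/scene0.png

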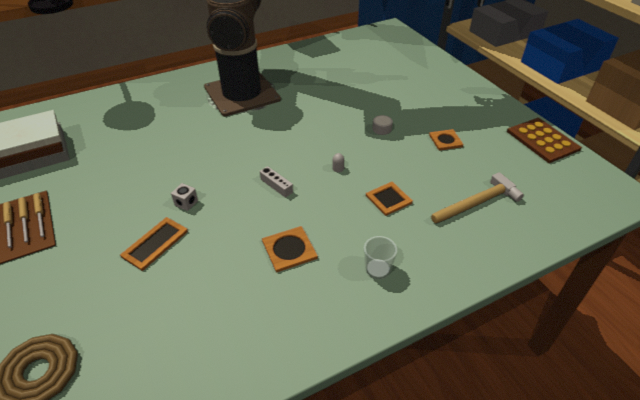

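View pics/top0.png

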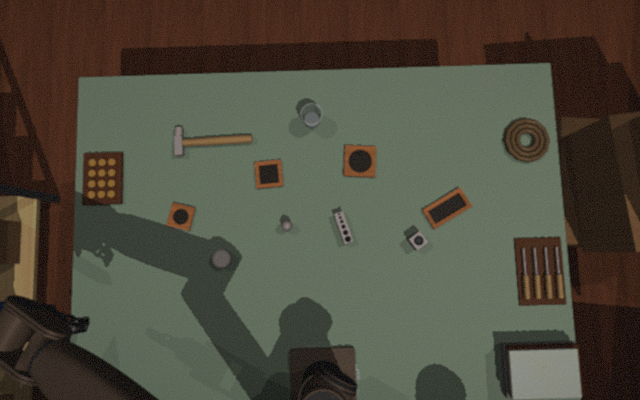

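```bash
cat > h.py <<'E'
from plant import ctrl,cams
import cv2,numpy as np
from scipy.spatial.transform import Rotation as R
def ray(c,uv,z):
    V=np.array(c["view"]);C=-V[:3,:3].T@V[:3,3]
    d=V[:3,:3].T@np.array([(uv[0]-c["cx"])/c["fx"],(uv[1]-c["cy"])/c["fy"],1])
    return C+d*(z-C[2])/d[2]
def mask(c,kind):
    im=cv2.cvtColor(c["color"],cv2.COLOR_RGB2HSV);h,s,v=[a.astype(int) for a in cv2.split(im)]
    r,g,b=[a.astype(int) for a in cv2.split(c["color"])]
    if kind=="wood": m=(h>5)&(h<22)&(s>130)&(v>70)
    else: m=(g-(r+b)/2<5) & (s<60)     # not green
    return m.astype(np.uint8)*255
def blobs(c,kind,roi,amin=25,amax=2500,close=0):
    m=mask(c,kind);k=np.zeros_like(m);x0,y0,x1,y1=roi;k[y0:y1,x0:x1]=m[y0:y1,x0:x1]
    if close:k=cv2.morphologyEx(k,cv2.MORPH_CLOSE,np.ones((close,close)))
    cs,_=cv2.findContours(k,cv2.RETR_EXTERNAL,cv2.CHAIN_APPROX_NONE)
    out=[]
    for q in cs:
        f=np.zeros_like(k);cv2.drawContours(f,[q],-1,255,-1);M=cv2.moments(f,True)
        if amin<M["m00"]<amax: out.append((np.array([M["m10"],M["m01"]])/M["m00"],M["m00"],q))
    return out
def rect(c,q,z):
    p=np.array([ray(c,u,z)[:2] for u in q[:,0,:]]).astype(np.float32)
    (cx,cy),(w,h),a=cv2.minAreaRect(p*1000)
    return np.round([cx,cy,w,h,a],1)
E
python3 - <<'E'
from h import *
for n,roi in(("top",(150,130,480,280)),("scene",(110,100,480,280))):
    c=cams.read_camera(n)
    for k,z in(("wood",.01),("steel",.015)):
        print(n,k)
        for uv,a,q in blobs(c,k,roi,close=3 if k=="steel" else 0): print(uv.round(1),a,ray(c,uv,z).round(4),rect(c,q,z))
    if n=="top":
        x=c["color"][140:280,150:480,::-1]; m=cv2.cvtColor(mask(c,"steel"),cv2.COLOR_GRAY2BGR)[140:280,150:480]
        cv2.imwrite("pics/a.png",cv2.resize(np.vstack([x,m]),None,fx=2.1,fy=2.1,interpolation=cv2.INTER_CUBIC))
E
```

```text
top wood
[180.5 216.2] 543.0 [0.4954 0.4179 0.01  ] [495.5 417.9  70.9  70.8  75.2]
[446.3 207.6] 968.0 [ 0.4972 -0.3908  0.01  ] [ 497.2 -391.    67.5  134.4   29. ]
[268.3 173.6] 680.0 [0.6183 0.1485 0.01  ] [618.3 148.7  81.4  80.6   4.1]
[359.4 160.7] 938.0 [ 0.6499 -0.1326  0.01  ] [ 650.  -132.3   94.8   95.8   85.6]
top steel
[221.3 259.6] 425.0 [0.3608 0.2932 0.015 ] [351.5 293.   78.6  83.6  52.1]
[416.9 239.9] 245.0 [ 0.4022 -0.2954  0.015 ] [ 404.8 -293.5   55.4   46.6   37.5]
[169.9 229. ] 27.0 [0.4571 0.4484 0.015 ] [458.6 448.   13.7  22.9  25.2]
[286.3 224.7] 92.0 [0.4595 0.0962 0.015 ] [460.3  97.1  32.2  31.9  43.4]
[180.4 216.1] 127.0 [0.4951 0.4167 0.015 ] [495.5 417.8  36.5  36.4  88.3]
[342.9 226.7] 341.0 [ 0.4486 -0.0745  0.015 ] [452.  -73.4 109.2  31.8  17.4]
[446.7 208. ] 390.0 [ 0.4957 -0.3905  0.015 ] [ 495.8 -391.    36.1  102.2   28.1]
[268.4 173.7] 251.0 [0.6173 0.1476 0.015 ] [617.1 147.6  49.3  48.5   4.7]
[359.6 160.7] 321.0 [ 0.6491 -0.1328  0.015 ] [ 648.2 -132.5   58.3   62.3   87.9]
[178.2 143.1] 235.0 [0.7213 0.4246 0.015 ] [7.219e+02 4.238e+02 8
[... 369 characters left out ...]
.1] 474.0 [0.4995 0.4139 0.01  ] [499.4 414.8  75.2  82.4  74.9]
scene steel
[288.1 247.9] 433.0 [ 0.6576 -0.1379  0.015 ] [ 658.4 -136.6   55.8   61.     6.9]
[153. 243.] 497.0 [ 0.5077 -0.3954  0.015 ] [ 504.7 -392.6   33.7  103.2   29.4]
[385.6 199.6] 123.0 [0.6289 0.1324 0.015 ] [626.1 136.3  44.7  32.9   4. ]
[184.2 196.6] 467.0 [ 0.3952 -0.2937  0.015 ] [ 393.8 -293.8   72.2   68.    35.3]
[276.2 181.4] 494.0 [ 0.4479 -0.0746  0.015 ] [446.3 -74.8 117.9  43.3  17.3]
[338.  162.7] 175.0 [0.4557 0.0973 0.015 ] [454.5  98.2  26.4  69.   61.6]
[445.5 138.8] 58.0 [0.5034 0.4097 0.015 ] [502.1 410.7  35.1  22.7  62.5]
[382.  124.7] 313.0 [0.3662 0.2905 0.015 ] [366.  290.2  51.7  89.6  56.6]
```

View pics/a.png

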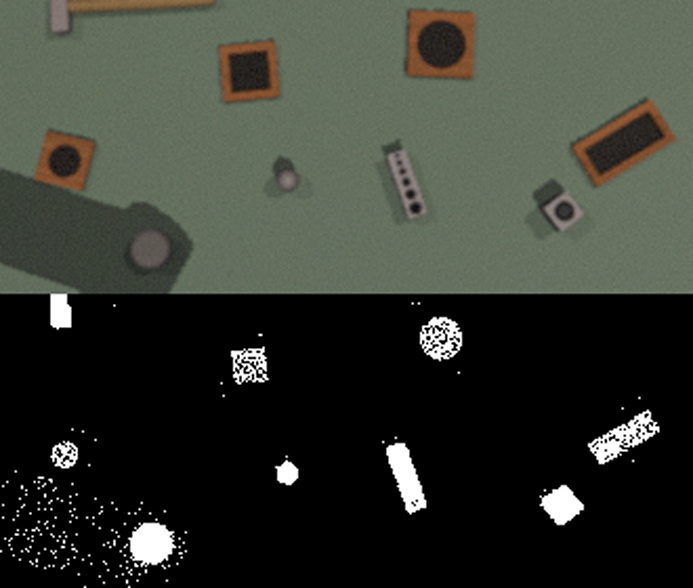

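```bash
cat >> h.py <<'E'
def go(x,y,z,yaw):
    """shift/turn (tool axes, move units) from the present pose to tool down, jaw axis at yaw (deg, mod 180)"""
    s=ctrl.get_state();p=np.array(s["eef_pos"]);A=R.from_quat(s["tcp_rot"]).as_matrix()
    best=None
    for k in(0,180):
        a=np.radians(yaw+k);Z=np.array([np.cos(a),np.sin(a),0]);X=np.array([0,0,-1.]);Y=np.cross(Z,X)
        rv=R.from_matrix(A.T@np.column_stack([X,Y,Z])).as_rotvec()
        if best is None or np.linalg.norm(rv)<np.linalg.norm(best):best=rv
    q=s["qpos"]
    print("t",round(s["time"],2),"tcp",p.round(4),"jawyaw",np.degrees(np.arctan2(A[1,2],A[0,2])).round(1),"down",A[2,0].round(4),"q1,q6",q[0].round(2),q[5].round(2),"F",np.round(s["contact_force"],1),"open",round(s["opening"],3))
    print("shift",(A.T@(np.array([x,y,z])-p)/.3).round(4).tolist(),"turn",(best/(np.pi/2)).round(4).tolist())
E
python3 - <<'E'
from h import *
for n,roi in(("top",(190,200,450,285)),("scene",(150,100,420,215))):
    c=cams.read_camera(n)
    m=cv2.medianBlur(c["color"],3);c2=dict(c,color=m);K=mask(c2,"steel")
    K=cv2.morphologyEx(K,cv2.MORPH_OPEN,np.ones((5,5)))
    import h;h.mask=lambda a,b:K
    for uv,a,q in blobs(c,"steel",roi): print(n,uv.round(1),a,ray(c,uv,.015).round(4),rect(c,q,.03))
    g=cv2.cvtColor(m,cv2.COLOR_RGB2GRAY)
    if n=="top":
        print(g[228:252,404:432])
go(.36,.29,.12,0)
E
```

```text
top [221.7 258.1] 335.0 [0.3653 0.2922 0.015 ] [365.8 288.3  59.9  52.9  88.3]
top [417.3 239.9] 221.0 [ 0.4024 -0.2965  0.015 ] [ 401.8 -294.2   47.7   44.6   42.6]
top [285.9 225. ] 74.0 [0.4589 0.0973 0.015 ] [457.9  96.1  24.1  23.9  88.3]
top [343.  226.6] 302.0 [ 0.4489 -0.0747  0.015 ] [448.6 -74.1  97.   29.3  16.5]
top [436.3 214. ] 92.0 [ 0.4784 -0.3582  0.015 ] [ 477.4 -355.2   27.2   30.    88.3]
top [446.2 206.6] 67.0 [ 0.5    -0.3893  0.015 ] [ 502.2 -383.7   21.    33.8   86.4]
[[110 108 104  95  85  73  64  63  63  63  64  65  77  91 106 109 110 110
  109 109 108 109 108 109 108 106 102  93]
 [109 102  89  77  69  64  63  63  64  65  65  65  68  78  94 107 110 110
  109 109 109 108 108 109 109 109 106 102]
 [ 99  81  74  68  63  63  63  64  65  65  65  61  64  69  86 107 110 110
  109 108 109 109 109 109 109 109 107 107]
 [ 81  69  65  64  62  64  65  66  67  66  64  59  62  69  92 114 113 111
  110 108 107 108 108 109 109 110 109 109]
 [ 70  65  64  64  64  64  66  65  65  63  57  57  63  92 116 122 121 114
  110 107 107 108 108 110 109 110 109 110]
 [ 69  65  63  64
[... 2005 characters left out ...]
  93  92  90  93 102 105 106 104 101 100
  100 100 100 100 102 102 103 103 104 106]
 [ 97  92  91  90  90  92  93  94 101 107 106 105 104 105 104 103 101 101
  100 100 101 102 103 104 104 105 108 108]]
scene [184.2 196.6] 385.0 [ 0.3952 -0.2937  0.015 ] [ 412.5 -296.3   51.8   81.    73.3]
scene [276.5 181.9] 456.0 [ 0.45   -0.0747  0.015 ] [463.  -80.2 113.3  42.1  16.1]
scene [338.  163.2] 164.0 [0.4576 0.0963 0.015 ] [471.7  88.1  25.7  63.8  60.7]
scene [382.2 124.8] 309.0 [0.3666 0.2906 0.015 ] [383.5 277.7  50.3  88.5  56.6]
t 0.3 tcp [0.2388 0.6311 0.1949] jawyaw 69.3 down -1.0 q1,q6 1.06 -0.15 F [ 0.  -0.5  0.2] open 1.0
shift [0.2505, -0.7804, -0.9201] turn [0.7697, -0.0005, 0.0003]
```

```bash
python3 -c "
from h import *
go(.3655,.291,.10,22)"
```

```text
t 0.3 tcp [0.2388 0.6311 0.1949] jawyaw 69.3 down -1.0 q1,q6 1.06 -0.15 F [ 0.  -0.5  0.2] open 1.0
shift [0.3171, -0.7963, -0.9105] turn [0.5253, -0.0005, 0.0002]
```

>>> {"api": "play_rows", "payload": {"rows": [[100,[0.317,-0.796,-0.91],[0.525,0,0]],[100,[0.317,-0.796,-0.91],[0.525,0,0]],[100,[0.317,-0.796,-0.91],[0.525,0,0]],[100,[0.317,-0.796,-0.91],[0.525,0,0]],[100,[0.317,-0.796,-0.91],[0.525,0,0]],[100,[0.317,-0.796,-0.91],[0.525,0,0]],[100,[0.317,-0.796,-0.91],[0.525,0,0]],[100,[0.317,-0.796,-0.91],[0.525,0,0]],[100,[0.317,-0.796,-0.91],[0.525,0,0]],[100,[0.317,-0.796,-0.91],[0.525,0,0]]], "force": 60}}

```text
time: 1.13
eef_pos: [0.366, 0.2857, 0.098]
tcp_rot: [-0.134, 0.696, 0.132, 0.693]
contact_force: [0.2, -0.4, -0.7]
opening: 1.005
```

>>> {"api": "play_rows", "payload": {"rows": [[100,[0,0,0],[0,0,0]],[100,[0,0,0],[0,0,0]]]}}

```text
time: 1.3
eef_pos: [0.366, 0.2917, 0.1008]
tcp_rot: [-0.134, 0.694, 0.135, 0.694]
contact_force: [-0.7, -0.1, 0.8]
opening: 1.002
```

Run:
```python
from h import *
go(.3655,.291,.007,22)
c=cams.read_camera("scene");a=c["color"][60:200,290:470,::-1]
cv2.imwrite("pics/b.png",cv2.resize(a,None,fx=4,fy=4,interpolation=cv2.INTER_CUBIC))
```

```text
t 1.3 tcp [0.366  0.2917 0.1008] jawyaw 22.0 down -1.0 q1,q6 0.46 0.07 F [-0.7 -0.1  0.8] open 1.002
shift [0.3126, -0.0018, -0.0026] turn [-0.0004, 0.0006, -0.0004]
```

View pics/b.png

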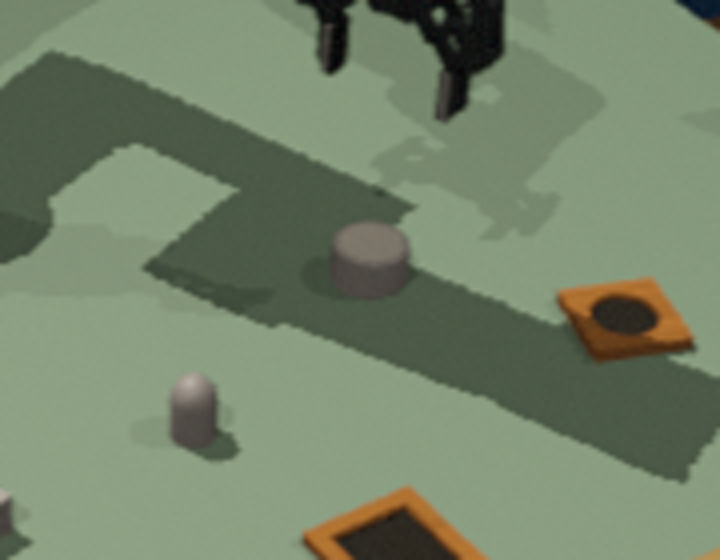

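>>> {"api": "play_rows", "payload": {"rows": [[100,[0.1,0,0],[0,0,0]],[100,[0.2,-0.002,-0.003],[0,0,0]],[100,[0.28,-0.002,-0.003],[0,0,0]],[100,[0.312,-0.002,-0.003],[0,0,0]],[100,[0.312,-0.002,-0.003],[0,0,0]],[100,[0.312,-0.002,-0.003],[0,0,0]]]}}

```text
time: 1.85
eef_pos: [0.3651, 0.2917, 0.0073]
tcp_rot: [-0.136, 0.694, 0.136, 0.694]
contact_force: [0.5, 0.4, 0.7]
opening: 0.998
```

>>> {"api": "play_rows", "payload": {"rows": [[20,[0,0,0],[0,0,0]],[20,[0,0,0],[0,0,0]],[20,[0,0,0],[0,0,0]],[20,[0,0,0],[0,0,0]],[20,[0,0,0],[0,0,0]],[20,[0,0,0],[0,0,0]],[20,[0,0,0],[0,0,0]],[20,[0,0,0],[0,0,0]]]}}

```text
time: 2.52
eef_pos: [0.365, 0.2905, 0.0068]
tcp_rot: [-0.135, 0.694, 0.135, 0.694]
contact_force: [-0.1, -1.2, -0.8]
opening: 0.196
```

>>> {"api": "play_rows", "payload": {"rows": [[20,[-0.03,0,0],[0,0,0]],[20,[-0.07,0,0],[0,0,0]],[20,[-0.1,0,0],[0,0,0]],[20,[-0.1,0,0],[0,0,0]],[20,[-0.1,0,0],[0,0,0]]]}}

```text
time: 2.93
eef_pos: [0.3657, 0.2909, 0.0377]
tcp_rot: [-0.135, 0.693, 0.135, 0.695]
contact_force: [0.1, 0.5, 0.9]
opening: 0.199
```

Run:
```python
from h import *
go(.650,-.133,.06,22)
c=cams.read_camera("scene");a=c["color"][60:200,290:470,::-1]
cv2.imwrite("pics/c.png",cv2.resize(a,None,fx=4,fy=4,interpolation=cv2.INTER_CUBIC))
```

```text
t 2.93 tcp [0.3657 0.2909 0.0377] jawyaw 22.0 down -1.0 q1,q6 0.45 0.07 F [0.1 0.5 0.9] open 0.199
shift [-0.0738, -1.6652, 0.3489] turn [0.0002, 0.0014, -0.0001]
```

View pics/c.png

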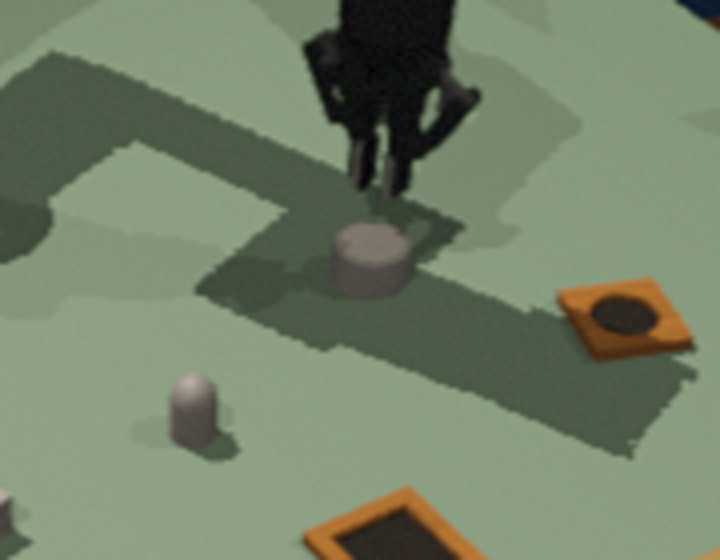

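Run:
```python
from h import *
for n in("scene","top"):
    c=cams.read_camera(n);V=np.array(c["view"])
    for p in((.3657,.2909,.0377),(.3657,.2909,.03),(.3657,.2909,0)):
        q=V@np.array([*p,1]);print(n,p,(q[0]/q[2]*c["fx"]+c["cx"]).round(1),(q[1]/q[2]*c["fy"]+c["cy"]).round(1))
    if n=="top": cv2.imwrite("pics/d.png",cv2.resize(c["color"][180:320,150:330,::-1],None,fx=4,fy=4,interpolation=cv2.INTER_CUBIC))
```

```text
scene (0.3657, 0.2909, 0.0377) 382.8 117.9
scene (0.3657, 0.2909, 0.03) 382.5 120.2
scene (0.3657, 0.2909, 0) 381.6 128.8
top (0.3657, 0.2909, 0.0377) 220.6 258.1
top (0.3657, 0.2909, 0.03) 221.1 258.0
top (0.3657, 0.2909, 0) 223.1 257.9
```

View pics/d.png

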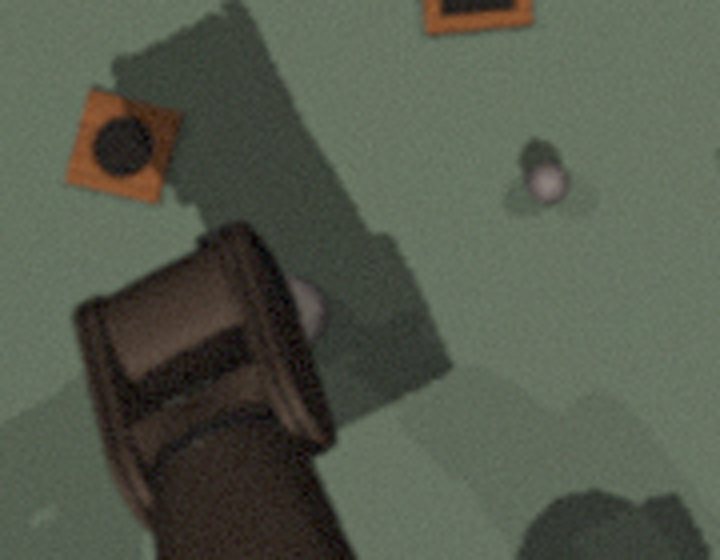

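>>> {"api": "play_rows", "payload": {"rows": [[20,[0.05,0,0],[0,0,0]],[20,[0.1,0,0],[0,0,0]],[20,[0.11,0,0],[0,0,0]],[20,[0.115,0,0],[0,0,0]],[20,[0.12,0,0],[0,0,0]],[20,[0.12,0,0],[0,0,0]],[20,[0.12,0,0],[0,0,0]]]}}

```text
time: 3.67
eef_pos: [0.3655, 0.2908, 0.0013]
tcp_rot: [-0.135, 0.694, 0.135, 0.694]
contact_force: [0.3, 0.3, -0.5]
opening: 0.2
```

Run:
```python
from h import *
go(.3655,.291,.0,22)
print(ctrl.get_state()["qpos"])
c=cams.read_camera("scene");a=c["color"][60:200,290:470,::-1]
cv2.imwrite("pics/e.png",cv2.resize(a,None,fx=4,fy=4,interpolation=cv2.INTER_CUBIC))
```

```text
t 3.67 tcp [0.3655 0.2908 0.0013] jawyaw 22.0 down -1.0 q1,q6 0.45 0.07 F [ 0.3  0.3 -0.5] open 0.2
shift [0.0044, 0.0006, 0.0003] turn [0.0002, 0.0007, -0.0]
[4.54358342e-01 9.20751525e-02 2.20335649e+00 2.80740034e-06
 8.45110468e-01 7.00068853e-02]
```

View pics/e.png

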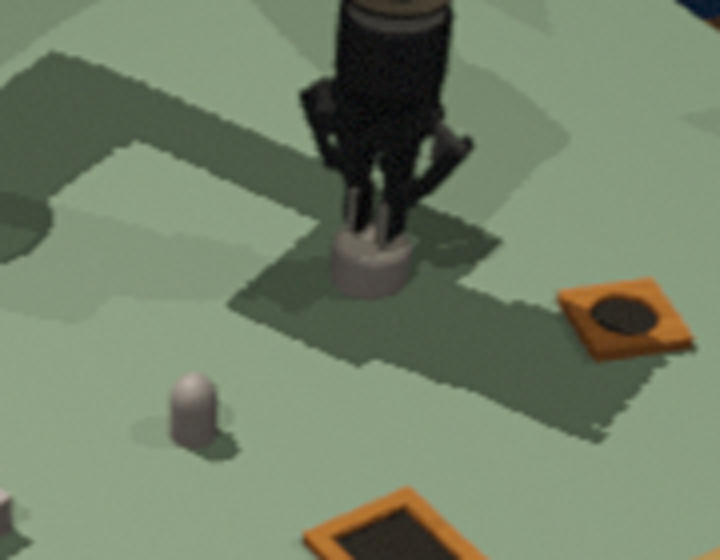

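>>> {"api": "play_rows", "payload": {"rows": [[20,[0.007,0,0],[0,0,0]],[20,[0.007,0,0],[0,0,0]],[20,[0.007,0,0],[0,0,0]]]}}

```text
time: 3.97
eef_pos: [0.365, 0.2906, -0.0013]
tcp_rot: [-0.135, 0.694, 0.135, 0.694]
contact_force: [1.3, 0.4, -0.9]
opening: 0.196
```

>>> {"api": "play_rows", "payload": {"rows": [[20,[0.007,0,0],[0,0,0]],[20,[0.007,0,0],[0,0,0]],[20,[0.007,0,0],[0,0,0]]]}}

```text
time: 4.22
eef_pos: [0.3648, 0.2905, -0.0037]
tcp_rot: [-0.135, 0.694, 0.135, 0.694]
contact_force: [-0.4, 0.5, 0.6]
opening: 0.2
```

>>> {"api": "play_rows", "payload": {"rows": [[20,[0.007,0,0],[0,0,0]],[20,[0.007,0,0],[0,0,0]],[20,[0.007,0,0],[0,0,0]]]}}

```text
time: 4.47
eef_pos: [0.365, 0.2906, -0.0056]
tcp_rot: [-0.135, 0.694, 0.135, 0.694]
contact_force: [0.8, -0.7, 0.6]
opening: 0.197
```

>>> {"api": "play_rows", "payload": {"rows": [[20,[0.007,0,0],[0,0,0]],[20,[0.007,0,0],[0,0,0]],[20,[0.007,0,0],[0,0,0]]]}}

```text
time: 4.72
eef_pos: [0.3651, 0.2906, -0.0057]
tcp_rot: [-0.136, 0.695, 0.135, 0.693]
contact_force: [-5.3, -4.2, 16.3]
opening: 0.2
```

>>> {"api": "play_rows", "payload": {"rows": [[20,[0.005,0,0],[0,0,0]],[20,[0.005,0,0],[0,0,0]],[20,[0.005,0,0],[0,0,0]]]}}

```text
time: 4.97
eef_pos: [0.3651, 0.2906, -0.0057]
tcp_rot: [-0.136, 0.695, 0.135, 0.693]
contact_force: [-9.1, -5.0, 25.1]
opening: 0.202
```

>>> {"api": "play_rows", "payload": {"rows": [[20,[0.005,0,0],[0,0,0]],[20,[0.005,0,0],[0,0,0]],[20,[0.005,0,0],[0,0,0]]]}}

```text
time: 5.22
eef_pos: [0.3651, 0.2906, -0.0058]
tcp_rot: [-0.136, 0.696, 0.135, 0.692]
contact_force: [-13.0, -8.8, 36.2]
opening: 0.2
```

>>> {"api": "play_rows", "payload": {"rows": [[20,[-0.04,0,0],[0,0,0]],[100,[-0.08,0,0],[0,0,0]],[100,[-0.08,0,0],[0,0,0]],[100,[-0.08,0,0],[0,0,0]],[100,[-0.08,0,0],[0,0,0]],[100,[-0.08,0,0],[0,0,0]],[100,[-0.08,0,0],[0,0,0]],[100,[-0.08,0,0],[0,0,0]]]}}

```text
time: 5.88
eef_pos: [0.3645, 0.2903, 0.0126]
tcp_rot: [-0.135, 0.695, 0.135, 0.694]
contact_force: [0.5, -1.0, -0.1]
opening: 0.997
```

```bash
sed -i 's|p=np.array(s\["eef_pos"\])|p=np.array(s["eef_pos"])+[0,0,.035] # measured tip height offset|' h.py
python3 - <<'E'
from h import *
go(.3655,.291,.007,22)
E
```

```text
Traceback (most recent call last):
  File "h.py", line 33, in go
    rv=R.from_matrix(A.T@np.column_stack([X,Y,Z])).as_rotvec()
                     ^
NameError: name 'A' is not defined. Did you mean: 'a'?
```

```bash
sed -i 's| # measured tip height offset||' h.py
python3 - <<'E'
from h import *
go(.3655,.291,.007,22)
E
```

```text
t 5.88 tcp [0.3645 0.2903 0.0476] jawyaw 22.0 down -1.0 q1,q6 0.45 0.07 F [ 0.5 -1.  -0.1] open 0.997
shift [0.1352, 0.001, 0.0042] turn [0.0002, -0.0009, 0.0001]
```

>>> {"api": "play_rows", "payload": {"rows": [[100,[0.05,0,0.004],[0,0,0]],[100,[0.1,0,0.004],[0,0,0]],[100,[0.135,0,0.004],[0,0,0]],[100,[0.135,0,0.004],[0,0,0]],[100,[0.135,0,0.004],[0,0,0]],[20,[0.135,0,0.004],[0,0,0]],[20,[0.135,0,0.004],[0,0,0]],[20,[0.135,0,0.004],[0,0,0]],[20,[0.135,0,0.004],[0,0,0]],[20,[0.135,0,0.004],[0,0,0]]]}}

```text
time: 6.72
eef_pos: [0.3665, 0.2913, -0.026]
tcp_rot: [-0.135, 0.694, 0.135, 0.694]
contact_force: [-1.3, -0.3, 6.3]
opening: 0.627
```

>>> {"api": "play_rows", "payload": {"rows": [[20,[0,0,0],[0,0,0]],[20,[0,0,0],[0,0,0]],[20,[0,0,0],[0,0,0]]]}}

```text
time: 6.97
eef_pos: [0.3665, 0.2913, -0.026]
tcp_rot: [-0.135, 0.694, 0.135, 0.694]
contact_force: [-2.3, -1.0, 6.2]
opening: 0.627
```

>>> {"api": "play_rows", "payload": {"rows": [[20,[-0.05,0,0],[0,0,0]],[20,[-0.1,0,0],[0,0,0]],[20,[-0.15,0,0],[0,0,0]],[20,[-0.2,0,0],[0,0,0]],[20,[-0.2,0,0],[0,0,0]],[20,[-0.2,0,0],[0,0,0]],[20,[-0.2,0,0],[0,0,0]]]}}

```text
time: 7.55
eef_pos: [0.3648, 0.2904, 0.0313]
tcp_rot: [-0.135, 0.695, 0.135, 0.693]
contact_force: [-0.6, 0.1, -6.0]
opening: 0.625
```

Run:
```python
from h import *
go(.650,-.133,.08,22)
c=cams.read_camera("scene");a=c["color"][60:200,290:470,::-1]
cv2.imwrite("pics/f.png",cv2.resize(a,None,fx=4,fy=4,interpolation=cv2.INTER_CUBIC))
```

```text
t 7.55 tcp [0.3648 0.2904 0.0663] jawyaw 22.0 down -1.0 q1,q6 0.45 0.07 F [-0.6  0.1 -6. ] open 0.625
shift [-0.0461, -1.6647, 0.3521] turn [0.0002, -0.0017, 0.0001]
```

View pics/f.png

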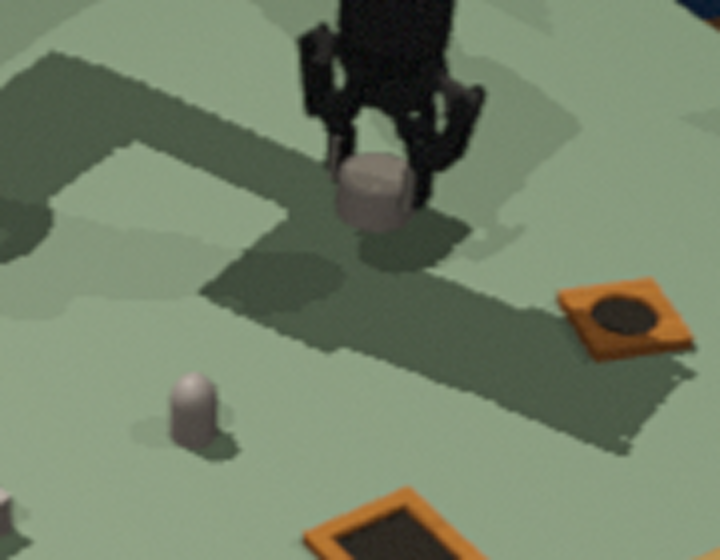

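>>> {"api": "play_rows", "payload": {"rows": [[20,[-0.06,-0.05,0.01],[0,0,0]],[20,[-0.11,-0.14,0.03],[0,0,0]],[20,[-0.11,-0.24,0.05],[0,0,0]],[20,[-0.11,-0.34,0.07],[0,0,0]],[20,[-0.11,-0.44,0.09],[0,0,0]],[20,[-0.11,-0.54,0.11],[0,0,0]],[20,[-0.11,-0.64,0.13],[0,0,0]],[20,[-0.11,-0.74,0.15],[0,0,0]],[20,[-0.11,-0.84,0.17],[0,0,0]],[20,[-0.11,-0.94,0.19],[0,0,0]]], "force": 90}}

```text
time: 8.43
eef_pos: [0.524, 0.0496, 0.0638]
tcp_rot: [-0.135, 0.695, 0.135, 0.693]
contact_force: [-0.3, 0.1, -5.2]
opening: 0.616
```

>>> {"api": "play_rows", "payload": {"rows": [[20,[0,-0.1,0.02],[0,0,0]],[20,[0,-0.2,0.04],[0,0,0]],[20,[0,-0.3,0.07],[0,0,0]],[20,[0,-0.4,0.09],[0,0,0]],[20,[0,-0.5,0.11],[0,0,0]],[20,[0,-0.6,0.13],[0,0,0]],[20,[0,-0.68,0.15],[0,0,0]],[20,[0,-0.72,0.16],[0,0,0]],[20,[0,-0.725,0.162],[0,0,0]],[20,[0,-0.725,0.162],[0,0,0]]]}}

```text
time: 9.27
eef_pos: [0.6502, -0.1323, 0.0638]
tcp_rot: [-0.134, 0.695, 0.136, 0.693]
contact_force: [-0.3, -0.0, -5.6]
opening: 0.622
```

Run:
```python
from h import *
go(.650,-.133,.016,22)
for n in("top","scene"):
    c=cams.read_camera(n)
    for uv,a,q in blobs(c,"wood",(110,130,480,280),300): print(n,uv.round(1),a,ray(c,uv,.01).round(4))
    if n=="scene": cv2.imwrite("pics/g.png",cv2.resize(c["color"][150:290,220:400,::-1],None,fx=4,fy=4,interpolation=cv2.INTER_CUBIC))
```

```text
t 9.27 tcp [ 0.6502 -0.1323  0.0988] jawyaw 22.0 down -1.0 q1,q6 -0.35 -0.74 F [-0.3 -0.  -5.6] open 0.622
shift [0.2761, -0.0028, -0.001] turn [-0.0004, -0.0016, -0.0018]
top [180.5 216.1] 540.0 [0.4955 0.4177 0.01  ]
top [446.3 207.6] 965.0 [ 0.4972 -0.3906  0.01  ]
top [115.1 177.4] 547.0 [0.6208 0.6199 0.01  ]
scene [289.  248.7] 1539.0 [ 0.6567 -0.1357  0.01  ]
scene [153.2 243.3] 1521.0 [ 0.5038 -0.3953  0.01  ]
scene [456.  208.7] 453.0 [0.7279 0.2667 0.01  ]
scene [388.7 198.1] 877.0 [0.624  0.1449 0.01  ]
scene [445.8 139.5] 468.0 [0.5014 0.4133 0.01  ]
```

View pics/g.png

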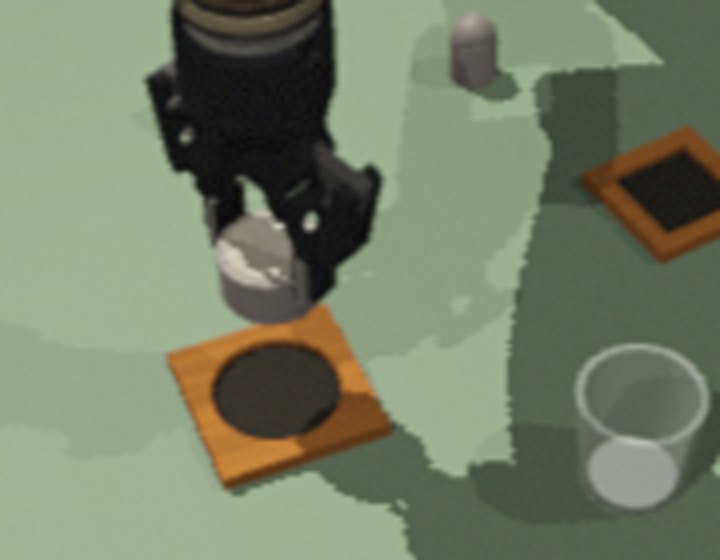

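Run:
```python
from h import *
c=cams.read_camera("scene")
for z in(.09,.104,.115):print(ray(c,(285.75,216.25),z))
print(ray(c,(220+276/4,150+390/4),.004))
```

```text
[ 0.63548204 -0.12903293  0.09      ]
[ 0.64798495 -0.13387046  0.104     ]
[ 0.65780867 -0.13767138  0.115     ]
[ 0.64884046 -0.13231511  0.004     ]
```

>>> {"api": "play_rows", "payload": {"rows": [[20,[0.07,-0.002,0],[0,0,0]],[20,[0.14,-0.002,0],[0,0,0]],[20,[0.21,-0.002,0],[0,0,0]],[20,[0.25,-0.002,0],[0,0,0]],[20,[0.265,-0.002,0],[0,0,0]],[20,[0.272,-0.002,0],[0,0,0]],[20,[0.278,-0.002,0],[0,0,0]],[20,[0.282,-0.002,0],[0,0,0]],[20,[0.286,-0.002,0],[0,0,0]],[20,[0.286,-0.002,0],[0,0,0]]]}}

```text
time: 10.25
eef_pos: [0.6522, -0.1333, -0.019]
tcp_rot: [-0.135, 0.694, 0.135, 0.695]
contact_force: [0.2, -0.6, -5.9]
opening: 0.614
```

>>> {"api": "play_rows", "payload": {"rows": [[20,[0.002,0,0],[0,0,0]],[20,[0.003,0,0],[0,0,0]]]}}

```text
time: 10.42
eef_pos: [0.6518, -0.1332, -0.0204]
tcp_rot: [-0.135, 0.694, 0.135, 0.694]
contact_force: [-0.6, 0.1, -5.5]
opening: 0.617
```

Continue lowering until the weight comes off.

>>> {"api": "play_rows", "payload": {"rows": [[20,[0.003,0,0],[0,0,0]],[20,[0.006,0,0],[0,0,0]],[20,[0.006,0,0],[0,0,0]]]}}

```text
time: 10.67
eef_pos: [0.6518, -0.1332, -0.0217]
tcp_rot: [-0.135, 0.694, 0.135, 0.694]
contact_force: [-2.6, 0.4, -0.7]
opening: 0.618
```

>>> {"api": "play_rows", "payload": {"rows": [[20,[0.003,0,0],[0,0,0]],[20,[0.006,0,0],[0,0,0]],[20,[0.006,0,0],[0,0,0]]]}}

```text
time: 10.92
eef_pos: [0.6518, -0.1332, -0.0217]
tcp_rot: [-0.135, 0.694, 0.135, 0.694]
contact_force: [-6.6, 1.4, 9.1]
opening: 0.614
```

>>> {"api": "play_rows", "payload": {"rows": [[20,[-0.004,0,0],[0,0,0]],[75,[-0.004,0,0],[0,0,0]],[75,[-0.004,0,0],[0,0,0]],[85,[-0.004,0,0],[0,0,0]],[85,[-0.004,0,0],[0,0,0]],[85,[-0.05,0,0],[0,0,0]],[85,[-0.15,0,0],[0,0,0]],[85,[-0.27,0,0],[0,0,0]],[85,[-0.36,0,0],[0,0,0]],[85,[-0.36,0,0],[0,0,0]]]}}

```text
time: 11.75
eef_pos: [0.6569, -0.1348, 0.0933]
tcp_rot: [-0.138, 0.689, 0.132, 0.699]
contact_force: [1.1, -0.9, 0.9]
opening: 0.851
```

Run:
```python
from h import *
go(.459,.0965,.09,20)
c=cams.read_camera("scene")
import h
m=cv2.medianBlur(c["color"],3);K=cv2.morphologyEx(mask(dict(c,color=m),"steel"),cv2.MORPH_OPEN,np.ones((5,5)));h.mask=lambda a,b:K
for uv,a,q in blobs(c,"steel",(230,180,400,280)): print(uv.round(1),a,ray(c,uv,.019).round(4))
```

```text
t 11.75 tcp [ 0.6569 -0.1348  0.1283] jawyaw 22.0 down -0.9999 q1,q6 -0.35 -0.74 F [ 1.1 -0.9  0.9] open 0.851
shift [0.114, 0.9634, -0.3236] turn [0.0225, 0.0074, 0.0064]
[289.2 250.9] 270.0 [ 0.6693 -0.1404  0.019 ]
[292.8 191.8] 967.0 [ 0.5052 -0.0555  0.019 ]
```

>>> {"api": "play_rows", "payload": {"rows": [[85,[0,0.1,-0.03],[0,0,0]],[85,[0.02,0.23,-0.08],[0,0,0]],[85,[0.04,0.36,-0.12],[0,0,0]],[85,[0.06,0.49,-0.165],[0,0,0]],[85,[0.08,0.62,-0.21],[0,0,0]],[85,[0.1,0.75,-0.25],[0,0,0]],[85,[0.11,0.87,-0.29],[0,0,0]],[85,[0.114,0.94,-0.315],[0,0,0]],[85,[0.114,0.963,-0.323],[0,0,0]],[85,[0.114,0.963,-0.323],[0,0,0]]]}}

```text
time: 12.63
eef_pos: [0.4516, 0.0995, 0.0486]
tcp_rot: [-0.136, 0.694, 0.136, 0.693]
contact_force: [-0.4, 0.0, -0.1]
opening: 0.849
```

>>> {"api": "play_rows", "payload": {"rows": [[85,[0,0,0],[0,0,0]],[85,[0,0,0],[0,0,0]]]}}

```text
time: 12.8
eef_pos: [0.4548, 0.0977, 0.0499]
tcp_rot: [-0.135, 0.694, 0.135, 0.695]
contact_force: [0.2, 0.5, 0.1]
opening: 0.849
```

Run:
```python
from h import *
go(.459,.0965,.009,22)
c=cams.read_camera("scene")
cv2.imwrite("pics/i.png",cv2.resize(c["color"][120:280,230:430,::-1],None,fx=3.7,fy=3.7,interpolation=cv2.INTER_CUBIC))
```

```text
t 12.8 tcp [0.4548 0.0977 0.0849] jawyaw 22.0 down -1.0 q1,q6 -0.01 -0.39 F [0.2 0.5 0.1] open 0.849
shift [0.2529, -0.0086, 0.0112] turn [-0.0004, 0.0009, 0.0006]
```

View pics/i.png

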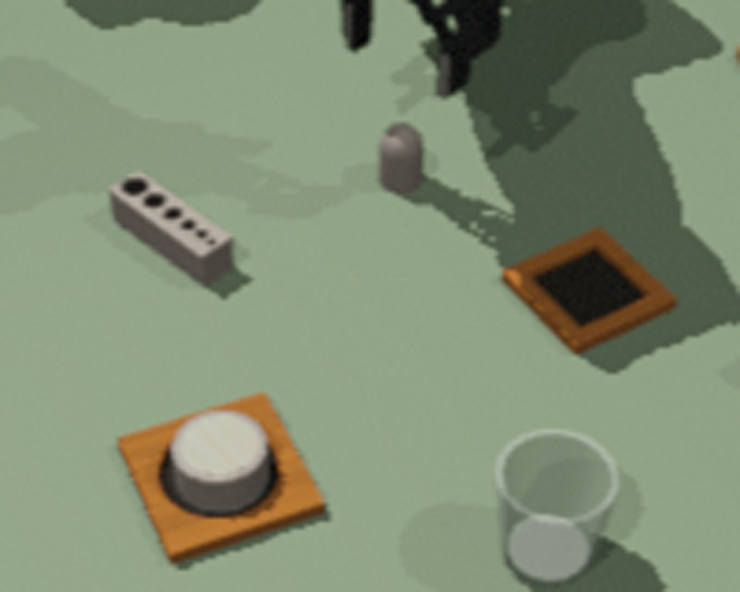

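>>> {"api": "play_rows", "payload": {"rows": [[85,[0.07,-0.004,0.006],[0,0,0]],[85,[0.15,-0.006,0.008],[0,0,0]],[85,[0.22,-0.006,0.008],[0,0,0]],[85,[0.245,-0.006,0.008],[0,0,0]],[85,[0.25,-0.006,0.008],[0,0,0]],[85,[0.25,-0.006,0.008],[0,0,0]],[85,[0.25,-0.006,0.008],[0,0,0]]], "force": 60}}

```text
time: 13.43
eef_pos: [0.4577, 0.0974, -0.0246]
tcp_rot: [-0.135, 0.693, 0.135, 0.695]
contact_force: [0.4, -0.2, 0.2]
opening: 0.852
```

```bash
python3 -c "
from h import *
go(.459,.0965,.009,22)"
```

```text
t 13.43 tcp [0.4577 0.0974 0.0104] jawyaw 22.0 down -1.0 q1,q6 -0.01 -0.39 F [ 0.4 -0.2  0.2] open 0.852
shift [0.0047, -0.0044, 0.003] turn [-0.0001, 0.0012, 0.0005]
```

>>> {"api": "play_rows", "payload": {"rows": [[10,[0.004,-0.003,0.003],[0,0,0]],[10,[0.004,-0.003,0.003],[0,0,0]],[10,[0.004,-0.003,0.003],[0,0,0]],[10,[0.004,-0.003,0.003],[0,0,0]],[10,[0.004,-0.003,0.003],[0,0,0]],[10,[0.004,-0.003,0.003],[0,0,0]],[10,[0.004,-0.003,0.003],[0,0,0]],[10,[0.004,-0.003,0.003],[0,0,0]]]}}

```text
time: 14.1
eef_pos: [0.4582, 0.0972, -0.0258]
tcp_rot: [-0.135, 0.694, 0.135, 0.695]
contact_force: [-2.0, -1.6, 5.9]
opening: 0.352
```

>>> {"api": "play_rows", "payload": {"rows": [[10,[-0.05,0,0],[0,0,0]],[10,[-0.1,0,0],[0,0,0]],[10,[-0.15,0,0],[0,0,0]],[10,[-0.2,0,0],[0,0,0]],[10,[-0.25,0,0],[0,0,0]],[10,[-0.25,0,0],[0,0,0]],[10,[-0.25,0,0],[0,0,0]]], "force": 80}}

```text
time: 14.68
eef_pos: [0.4576, 0.0973, 0.0482]
tcp_rot: [-0.135, 0.694, 0.135, 0.695]
contact_force: [-0.6, 0.2, -2.9]
opening: 0.347
```

```bash
python3 -c "
from h import *
go(.496,.417,.085,22)"
```

```text
t 14.68 tcp [0.4576 0.0973 0.0832] jawyaw 22.0 down -1.0 q1,q6 -0.01 -0.39 F [-0.6  0.2 -2.9] open 0.347
shift [-0.0057, 0.94, 0.5183] turn [0.0002, 0.0008, 0.0003]
```

>>> {"api": "play_rows", "payload": {"rows": [[10,[0,0.06,0.03],[0,0,0]],[10,[0,0.17,0.09],[0,0,0]],[10,[0,0.28,0.155],[0,0,0]],[10,[0,0.4,0.22],[0,0,0]],[10,[0,0.52,0.285],[0,0,0]],[10,[0,0.64,0.35],[0,0,0]],[10,[0,0.76,0.42],[0,0,0]],[10,[0,0.86,0.475],[0,0,0]],[10,[0,0.92,0.507],[0,0,0]],[10,[0,0.94,0.518],[0,0,0]]]}}

```text
time: 15.52
eef_pos: [0.4944, 0.4196, 0.0457]
tcp_rot: [-0.136, 0.695, 0.136, 0.693]
contact_force: [-0.2, 0.2, -1.6]
opening: 0.343
```

>>> {"api": "play_rows", "payload": {"rows": [[10,[0,0,0],[0,0,0]],[10,[0.05,0,0],[0,0,0]],[10,[0.1,0,0],[0,0,0]],[10,[0.1,0,0],[0,0,0]],[10,[0.1,0,0],[0,0,0]]]}}

```text
time: 15.93
eef_pos: [0.4938, 0.4144, 0.015]
tcp_rot: [-0.135, 0.696, 0.134, 0.692]
contact_force: [0.4, 0.4, -1.8]
opening: 0.344
```

```bash
python3 -c "
from h import *
go(.496,.417,.0132,22)
c=cams.read_camera('scene')
cv2.imwrite('pics/j.png',cv2.resize(c['color'][60:200,380:540,::-1],None,fx=4,fy=4,interpolation=cv2.INTER_CUBIC))"
```

```text
t 15.93 tcp [0.4938 0.4144 0.05  ] jawyaw 21.9 down -1.0 q1,q6 0.54 0.16 F [ 0.4  0.4 -1.8] open 0.344
shift [0.1224, 0.0056, 0.0107] turn [-0.0008, -0.0039, 0.0007]
```

View pics/j.png

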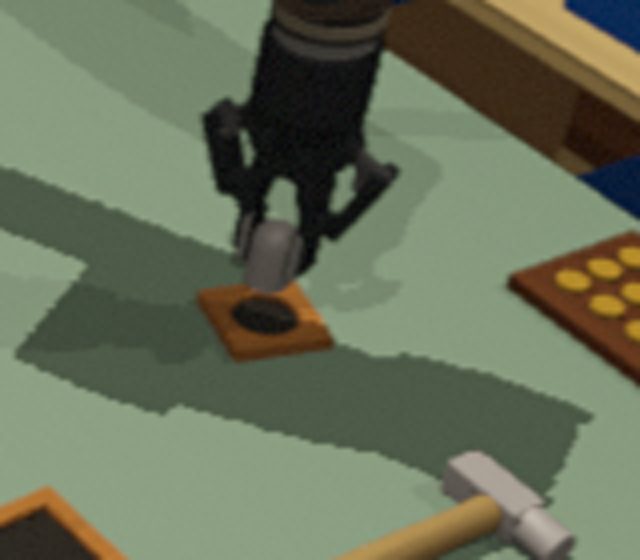

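>>> {"api": "play_rows", "payload": {"rows": [[10,[0.05,0.004,0.008],[0,0,0]],[10,[0.09,0.004,0.008],[0,0,0]],[10,[0.105,0.004,0.008],[0,0,0]],[10,[0.11,0.004,0.008],[0,0,0]],[10,[0.115,0.004,0.008],[0,0,0]],[10,[0.12,0.004,0.008],[0,0,0]],[10,[0.12,0.004,0.008],[0,0,0]]]}}

```text
time: 16.57
eef_pos: [0.4977, 0.419, -0.0176]
tcp_rot: [-0.135, 0.694, 0.135, 0.694]
contact_force: [0.6, -0.2, -2.0]
opening: 0.346
```

>>> {"api": "play_rows", "payload": {"rows": [[10,[0.003,0,0],[0,0,0]],[10,[0.006,0,0],[0,0,0]],[10,[0.006,0,0],[0,0,0]]]}}

```text
time: 16.82
eef_pos: [0.4976, 0.419, -0.0195]
tcp_rot: [-0.135, 0.694, 0.135, 0.694]
contact_force: [-0.1, 1.1, -1.8]
opening: 0.345
```

```bash
python3 -c "
from h import *
go(.496,.417,.0132,22)"
```

```text
t 16.82 tcp [0.4976 0.419  0.0155] jawyaw 22.0 down -1.0 q1,q6 0.54 0.16 F [-0.1  1.1 -1.8] open 0.345
shift [0.0076, -0.0042, -0.0074] turn [0.0003, 0.0001, -0.0]
```

>>> {"api": "play_rows", "payload": {"rows": [[10,[0.003,-0.004,-0.007],[0,0,0]],[10,[0.006,-0.004,-0.007],[0,0,0]],[10,[0.006,-0.004,-0.007],[0,0,0]]]}}

```text
time: 17.07
eef_pos: [0.4959, 0.4169, -0.0215]
tcp_rot: [-0.135, 0.694, 0.135, 0.694]
contact_force: [0.2, -0.3, -1.5]
opening: 0.344
```

>>> {"api": "play_rows", "payload": {"rows": [[10,[0.003,0,0],[0,0,0]],[10,[0.003,0,0],[0,0,0]]]}}

```text
time: 17.23
eef_pos: [0.496, 0.417, -0.0216]
tcp_rot: [-0.135, 0.694, 0.135, 0.694]
contact_force: [-2.7, -1.5, 3.7]
opening: 0.341
```

Seated at the expected height. Release and lift.

>>> {"api": "play_rows", "payload": {"rows": [[10,[-0.002,0,0],[0,0,0]],[50,[-0.002,0,0],[0,0,0]],[60,[-0.002,0,0],[0,0,0]],[70,[-0.002,0,0],[0,0,0]],[70,[-0.002,0,0],[0,0,0]],[70,[-0.06,0,0],[0,0,0]],[70,[-0.18,0,0],[0,0,0]],[70,[-0.3,0,0],[0,0,0]],[70,[-0.36,0,0],[0,0,0]],[70,[-0.36,0,0],[0,0,0]]]}}

```text
time: 18.07
eef_pos: [0.4999, 0.4194, 0.0927]
tcp_rot: [-0.134, 0.69, 0.137, 0.698]
contact_force: [1.2, 0.7, 0.8]
opening: 0.699
```

```bash
python3 -c "
from h import *
go(.449,-.0745,.08,107)
go(.47,.17,.1,64)"
```

```text
t 18.07 tcp [0.4999 0.4194 0.1277] jawyaw 22.0 down -0.9999 q1,q6 0.54 0.16 F [1.2 0.7 0.8] open 0.699
shift [0.1468, -1.4629, -0.7765] turn [-0.9441, 0.0071, 0.0047]
t 18.07 tcp [0.4999 0.4194 0.1277] jawyaw 22.0 down -0.9999 q1,q6 0.54 0.16 F [1.2 0.7 0.8] open 0.699
shift [0.086, -0.7335, -0.4051] turn [-0.4664, 0.0077, 0.0016]
```

>>> {"api": "play_rows", "payload": {"rows": [[70,[0,-0.1,-0.05],[-0.05,0,0]],[70,[0,-0.2,-0.11],[-0.1,0,0]],[70,[0,-0.3,-0.16],[-0.16,0,0]],[70,[0,-0.4,-0.21],[-0.22,0,0]],[70,[0,-0.5,-0.27],[-0.28,0,0]],[70,[0,-0.6,-0.32],[-0.34,0,0]],[70,[0,-0.7,-0.37],[-0.4,0,0]],[70,[0,-0.78,-0.41],[-0.46,0,0]],[70,[0,-0.86,-0.46],[-0.53,0,0]],[70,[0,-0.95,-0.5],[-0.6,0,0]]]}}

```text
time: 18.9
eef_pos: [0.4624, 0.0954, 0.0846]
tcp_rot: [-0.437, 0.556, 0.437, 0.555]
contact_force: [0.7, -0.2, -0.7]
opening: 0.704
```

```bash
python3 -c "
from h import *
go(.449,-.0745,.08,107)"
```

```text
t 18.9 tcp [0.4624 0.0954 0.1196] jawyaw 76.3 down -1.0 q1,q6 -0.01 -1.34 F [ 0.7 -0.2 -0.7] open 0.704
shift [0.1319, -0.0905, -0.5608] turn [-0.3406, 0.0001, -0.0011]
```

>>> {"api": "play_rows", "payload": {"rows": [[70,[0.02,-0.02,-0.1],[-0.06,0,0]],[70,[0.05,-0.04,-0.22],[-0.13,0,0]],[70,[0.08,-0.06,-0.34],[-0.2,0,0]],[70,[0.11,-0.08,-0.45],[-0.27,0,0]],[70,[0.13,-0.08,-0.53],[-0.32,0,0]],[70,[0.13,-0.08,-0.53],[-0.32,0,0]],[70,[0.13,-0.08,-0.53],[-0.32,0,0]],[70,[0.13,-0.08,-0.53],[-0.32,0,0]]]}}

```text
time: 19.57
eef_pos: [0.4484, -0.0632, 0.0462]
tcp_rot: [-0.56, 0.432, 0.56, 0.432]
contact_force: [0.1, -0.2, -0.2]
opening: 0.697
```

```bash
python3 -c "
from h import *
go(.449,-.0745,.009,107)"
```

```text
t 19.57 tcp [ 0.4484 -0.0632  0.0812] jawyaw 104.7 down -1.0 q1,q6 -0.36 -2.19 F [ 0.1 -0.2 -0.2] open 0.697
shift [0.2405, 0.0074, -0.0371] turn [-0.0251, 0.0005, -0.0004]
```

>>> {"api": "play_rows", "payload": {"rows": [[70,[0,0.007,-0.036],[-0.025,0,0]],[70,[0.07,0.007,-0.036],[-0.025,0,0]],[70,[0.14,0.007,-0.036],[-0.025,0,0]],[70,[0.21,0.007,-0.036],[-0.025,0,0]],[70,[0.237,0.007,-0.036],[-0.025,0,0]],[70,[0.237,0.007,-0.036],[-0.025,0,0]],[70,[0.237,0.007,-0.036],[-0.025,0,0]]], "force": 60}}

```text
time: 20.15
eef_pos: [0.4497, -0.0738, -0.0243]
tcp_rot: [-0.569, 0.42, 0.569, 0.42]
contact_force: [0.6, 0.6, -0.2]
opening: 0.701
```

```bash
python3 -c "
from h import *
go(.449,-.0745,.009,107)"
```

```text
t 20.15 tcp [ 0.4497 -0.0738  0.0107] jawyaw 107.1 down -1.0 q1,q6 -0.39 -2.26 F [ 0.6  0.6 -0.2] open 0.701
shift [0.0057, 0.0028, -0.0016] turn [0.0015, 0.0002, -0.0001]
```

>>> {"api": "play_rows", "payload": {"rows": [[5,[0.005,0.002,0],[0,0,0]],[5,[0.005,0.002,0],[0,0,0]],[5,[0.005,0.002,0],[0,0,0]],[5,[0.005,0.002,0],[0,0,0]],[5,[0.005,0.002,0],[0,0,0]],[5,[0.005,0.002,0],[0,0,0]],[5,[0.005,0.002,0],[0,0,0]],[5,[0.005,0.002,0],[0,0,0]]], "force": 80}}

```text
time: 20.82
eef_pos: [0.4499, -0.0748, -0.0245]
tcp_rot: [0.569, -0.42, -0.568, -0.421]
contact_force: [-1.4, 1.1, 6.3]
opening: 0.306
```

>>> {"api": "play_rows", "payload": {"rows": [[5,[-0.05,0,0],[0,0,0]],[5,[-0.1,0,0],[0,0,0]],[5,[-0.15,0,0],[0,0,0]],[5,[-0.2,0,0],[0,0,0]],[5,[-0.25,0,0],[0,0,0]],[5,[-0.25,0,0],[0,0,0]],[5,[-0.25,0,0],[0,0,0]]]}}

```text
time: 21.4
eef_pos: [0.4486, -0.0747, 0.0488]
tcp_rot: [0.569, -0.42, -0.568, -0.42]
contact_force: [-0.6, -0.2, -6.7]
opening: 0.307
```

```bash
python3 -c "
from h import *
go(.498,-.391,.085,29)"
```

```text
t 21.4 tcp [ 0.4486 -0.0747  0.0838] jawyaw 107.1 down -1.0 q1,q6 -0.39 -2.26 F [-0.6 -0.2 -6.7] open 0.307
shift [-0.0036, 0.1521, -1.0564] turn [0.8673, -0.0, 0.0005]
```

>>> {"api": "play_rows", "payload": {"rows": [[5,[-0.03,0,-0.04],[0.03,0,0]],[5,[-0.06,0.01,-0.12],[0.08,0,0]],[5,[-0.06,0.03,-0.21],[0.14,0,0]],[5,[-0.06,0.05,-0.3],[0.2,0,0]],[5,[-0.06,0.06,-0.39],[0.26,0,0]],[5,[-0.06,0.07,-0.48],[0.32,0,0]],[5,[-0.06,0.08,-0.57],[0.38,0,0]],[5,[-0.06,0.1,-0.65],[0.44,0,0]],[5,[-0.06,0.11,-0.71],[0.5,0,0]],[5,[-0.06,0.11,-0.76],[0.56,0,0]]]}}

```text
time: 22.23
eef_pos: [0.4825, -0.3031, 0.0641]
tcp_rot: [-0.332, 0.624, 0.335, 0.623]
contact_force: [0.6, -0.3, -6.4]
opening: 0.307
```

>>> {"api": "play_rows", "payload": {"rows": [[5,[0,0,0],[0.05,0,0]],[5,[0,0,0],[0.1,0,0]],[5,[0,0,0],[0.15,0,0]],[5,[0,0,0],[0.2,0,0]],[5,[0,0,0],[0.25,0,0]],[5,[0,0,0],[0.29,0,0]],[5,[0,0,0],[0.307,0,0]],[5,[0,0,0],[0.307,0,0]],[5,[0,0,0],[0.307,0,0]]]}}

```text
time: 22.98
eef_pos: [0.4831, -0.3014, 0.0648]
tcp_rot: [-0.176, 0.685, 0.179, 0.684]
contact_force: [-0.3, 0.1, -4.7]
opening: 0.308
```

```bash
python3 -c "
from h import *
go(.498,-.391,.05,29)"
```

```text
t 22.98 tcp [ 0.4831 -0.3014  0.0998] jawyaw 29.1 down -1.0 q1,q6 -0.74 -1.24 F [-0.3  0.1 -4.7] open 0.308
shift [0.165, -0.2859, -0.1015] turn [0.0009, -0.0008, -0.0023]
```

>>> {"api": "play_rows", "payload": {"rows": [[5,[0,-0.05,-0.02],[0,0,0]],[5,[0,-0.13,-0.05],[0,0,0]],[5,[0,-0.21,-0.08],[0,0,0]],[5,[0,-0.285,-0.1],[0,0,0]],[5,[0.06,-0.285,-0.1],[0,0,0]],[5,[0.12,-0.285,-0.1],[0,0,0]],[5,[0.165,-0.285,-0.1],[0,0,0]],[5,[0.165,-0.285,-0.1],[0,0,0]],[5,[0.165,-0.285,-0.1],[0,0,0]]]}}

```text
time: 23.73
eef_pos: [0.4983, -0.3901, 0.0153]
tcp_rot: [-0.176, 0.685, 0.179, 0.684]
contact_force: [-0.1, 0.7, -6.0]
opening: 0.307
```

```bash
python3 -c "
from h import *
go(.498,-.391,.0145,29)
c=cams.read_camera('scene')
cv2.imwrite('pics/k.png',cv2.resize(c['color'][160:290,90:250,::-1],None,fx=4,fy=4,interpolation=cv2.INTER_CUBIC))"
```

```text
t 23.73 tcp [ 0.4983 -0.3901  0.0503] jawyaw 29.1 down -1.0 q1,q6 -0.82 -1.33 F [-0.1  0.7 -6. ] open 0.307
shift [0.1195, -0.0026, -0.0022] turn [0.0008, -0.0007, -0.0028]
```

View pics/k.png

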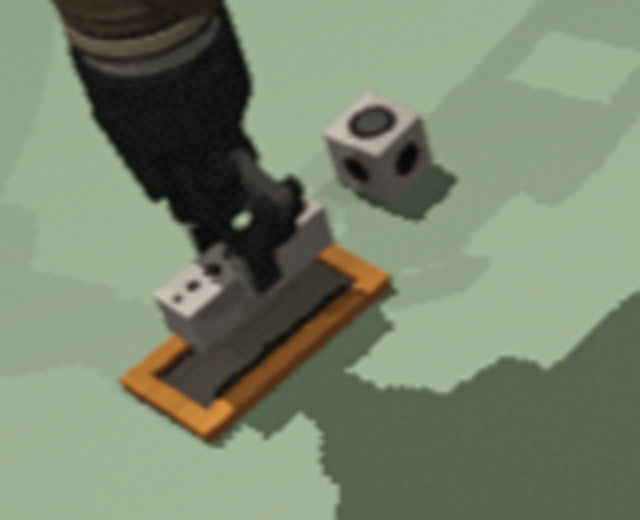

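>>> {"api": "play_rows", "payload": {"rows": [[5,[0.05,-0.002,-0.002],[0,0,0]],[5,[0.085,-0.002,-0.002],[0,0,0]],[5,[0.1,-0.002,-0.002],[0,0,0]],[5,[0.106,-0.002,-0.002],[0,0,0]],[5,[0.112,-0.002,-0.002],[0,0,0]],[5,[0.118,-0.002,-0.002],[0,0,0]],[5,[0.118,-0.002,-0.002],[0,0,0]]]}}

```text
time: 24.37
eef_pos: [0.4994, -0.3925, -0.0179]
tcp_rot: [-0.177, 0.684, 0.177, 0.685]
contact_force: [-0.0, -0.4, -6.1]
opening: 0.309
```

>>> {"api": "play_rows", "payload": {"rows": [[5,[0.003,0,0],[0,0,0]],[5,[0.006,0,0],[0,0,0]],[5,[0.006,0,0],[0,0,0]]]}}

```text
time: 24.62
eef_pos: [0.4994, -0.3925, -0.0195]
tcp_rot: [-0.177, 0.684, 0.177, 0.685]
contact_force: [0.2, -0.4, -5.2]
opening: 0.308
```

```bash
python3 -c "
from h import *
go(.498,-.391,.0145,29)"
```

```text
t 24.62 tcp [ 0.4994 -0.3925  0.0155] jawyaw 29.0 down -1.0 q1,q6 -0.83 -1.33 F [ 0.2 -0.4 -5.2] open 0.308
shift [0.0032, 0.0066, -0.0015] turn [0.0005, 0.0, 0.0001]
```

>>> {"api": "play_rows", "payload": {"rows": [[5,[0.003,0.005,-0.001],[0,0,0]],[5,[0.005,0.005,-0.001],[0,0,0]],[5,[0.005,0.005,-0.001],[0,0,0]]]}}

```text
time: 24.87
eef_pos: [0.4985, -0.3914, -0.0204]
tcp_rot: [-0.177, 0.684, 0.177, 0.685]
contact_force: [-1.0, 0.9, -1.2]
opening: 0.308
```

>>> {"api": "play_rows", "payload": {"rows": [[5,[0.003,0,0],[0,0,0]],[5,[0.003,0,0],[0,0,0]]]}}

```text
time: 25.03
eef_pos: [0.4984, -0.3914, -0.0205]
tcp_rot: [-0.177, 0.685, 0.177, 0.684]
contact_force: [-3.3, 3.4, 4.7]
opening: 0.311
```

Seated at the expected height. Release, lift, go to the cube.

>>> {"api": "play_rows", "payload": {"rows": [[5,[-0.002,0,0],[0,0,0]],[45,[-0.002,0,0],[0,0,0]],[55,[-0.002,0,0],[0,0,0]],[60,[-0.002,0,0],[0,0,0]],[60,[-0.002,0,0],[0,0,0]],[60,[-0.06,0,0],[0,0,0]],[80,[-0.18,0,0],[0,0,0]],[80,[-0.3,0,0],[0,0,0]],[80,[-0.33,0,0],[0,0,0]],[80,[-0.33,0,0],[0,0,0]]]}}

```text
time: 25.87
eef_pos: [0.5009, -0.394, 0.0821]
tcp_rot: [-0.18, 0.683, 0.174, 0.686]
contact_force: [-0.5, -0.2, 0.0]
opening: 0.803
```

```bash
python3 -c "
from h import *
go(.402,-.294,.09,39)"
```

```text
t 25.87 tcp [ 0.5009 -0.394   0.1171] jawyaw 29.0 down -0.9999 q1,q6 -0.83 -1.33 F [-0.5 -0.2  0. ] open 0.803
shift [0.0857, 0.4524, -0.1266] turn [-0.1106, 0.001, 0.0063]
```

>>> {"api": "play_rows", "payload": {"rows": [[85,[0,0.1,-0.03],[-0.03,0,0]],[85,[0.03,0.2,-0.055],[-0.06,0,0]],[85,[0.05,0.3,-0.085],[-0.09,0,0]],[85,[0.08,0.4,-0.11],[-0.11,0,0]],[85,[0.08,0.452,-0.126],[-0.11,0,0]],[85,[0.08,0.452,-0.126],[-0.11,0,0]],[85,[0.08,0.452,-0.126],[-0.11,0,0]],[85,[0.08,0.452,-0.126],[-0.11,0,0]]], "force": 60}}

```text
time: 26.53
eef_pos: [0.4, -0.2918, 0.0528]
tcp_rot: [-0.236, 0.667, 0.235, 0.667]
contact_force: [0.0, 0.3, 1.1]
opening: 0.854
```

```bash
python3 -c "
from h import *
go(.402,-.294,.01,39)"
```

```text
t 26.53 tcp [ 0.4    -0.2918  0.0878] jawyaw 38.9 down -1.0 q1,q6 -0.84 -1.51 F [0.  0.3 1.1] open 0.854
shift [0.2594, -0.0095, 0.0006] turn [-0.0008, 0.0, 0.0006]
```

>>> {"api": "play_rows", "payload": {"rows": [[85,[0.07,-0.008,0],[0,0,0]],[85,[0.14,-0.008,0],[0,0,0]],[85,[0.21,-0.008,0],[0,0,0]],[85,[0.255,-0.008,0],[0,0,0]],[85,[0.255,-0.008,0],[0,0,0]],[85,[0.255,-0.008,0],[0,0,0]],[85,[0.255,-0.008,0],[0,0,0]]]}}

```text
time: 27.12
eef_pos: [0.4021, -0.2943, -0.0227]
tcp_rot: [-0.236, 0.666, 0.235, 0.667]
contact_force: [-0.0, 0.6, -0.6]
opening: 0.852
```

>>> {"api": "play_rows", "payload": {"rows": [[20,[0,0,0],[0,0,0]],[20,[0,0,0],[0,0,0]],[20,[0,0,0],[0,0,0]],[20,[0,0,0],[0,0,0]],[20,[0,0,0],[0,0,0]],[20,[0,0,0],[0,0,0]],[20,[0,0,0],[0,0,0]]]}}

```text
time: 27.7
eef_pos: [0.4019, -0.2942, -0.022]
tcp_rot: [-0.237, 0.666, 0.235, 0.667]
contact_force: [-1.6, 0.0, 5.4]
opening: 0.483
```

>>> {"api": "play_rows", "payload": {"rows": [[20,[-0.05,0,0],[0,0,0]],[20,[-0.1,0,0],[0,0,0]],[20,[-0.15,0,0],[0,0,0]],[20,[-0.2,0,0],[0,0,0]],[20,[-0.27,0,0],[0,0,0]],[20,[-0.27,0,0],[0,0,0]],[20,[-0.27,0,0],[0,0,0]]], "force": 80}}

```text
time: 28.28
eef_pos: [0.4009, -0.2928, 0.0573]
tcp_rot: [-0.236, 0.666, 0.235, 0.667]
contact_force: [0.3, -0.7, -6.6]
opening: 0.481
```

```bash
python3 -c "
from h import *
go(.6185,.148,.09,4.3)"
```

```text
t 28.28 tcp [ 0.4009 -0.2928  0.0923] jawyaw 38.9 down -1.0 q1,q6 -0.84 -1.52 F [ 0.3 -0.7 -6.6] open 0.481
shift [0.007, 0.6871, 1.4877] turn [0.3849, 0.0003, 0.0006]
```

>>> {"api": "play_rows", "payload": {"rows": [[20,[0,0.02,0.05],[0.02,0,0]],[20,[0,0.06,0.13],[0.06,0,0]],[20,[0,0.1,0.22],[0.1,0,0]],[20,[0,0.145,0.315],[0.14,0,0]],[20,[0,0.19,0.41],[0.18,0,0]],[20,[0,0.235,0.51],[0.22,0,0]],[20,[0,0.28,0.61],[0.26,0,0]],[20,[0,0.325,0.71],[0.3,0,0]],[20,[0,0.37,0.81],[0.34,0,0]],[20,[0,0.415,0.9],[0.384,0,0]]]}}

```text
time: 29.12
eef_pos: [0.5314, -0.0241, 0.0546]
tcp_rot: [-0.025, 0.708, 0.026, 0.705]
contact_force: [-0.6, -0.4, -5.0]
opening: 0.474
```

```bash
python3 -c "
from h import *
go(.6185,.148,.09,4.3)"
```

```text
t 29.12 tcp [ 0.5314 -0.0241  0.0896] jawyaw 4.2 down -1.0 q1,q6 -0.24 -0.31 F [-0.6 -0.4 -5. ] open 0.474
shift [-0.0018, 0.5509, 0.3318] turn [-0.001, -0.0025, -0.001]
```

>>> {"api": "play_rows", "payload": {"rows": [[20,[0,0.08,0.05],[0,0,0]],[20,[0,0.17,0.1],[0,0,0]],[20,[0,0.26,0.155],[0,0,0]],[20,[0,0.35,0.21],[0,0,0]],[20,[0,0.43,0.26],[0,0,0]],[20,[0,0.5,0.3],[0,0,0]],[20,[0.03,0.535,0.32],[0,0,0]],[20,[0.08,0.535,0.32],[0,0,0]],[20,[0.12,0.535,0.32],[0,0,0]],[20,[0.12,0.535,0.32],[0,0,0]]]}}

```text
time: 29.95
eef_pos: [0.6111, 0.1406, 0.0149]
tcp_rot: [-0.027, 0.711, 0.027, 0.702]
contact_force: [-2.1, 0.1, -6.1]
opening: 0.478
```

>>> {"api": "play_rows", "payload": {"rows": [[20,[0,0,0],[0,0,0]],[20,[0,0,0],[0,0,0]]]}}

```text
time: 30.12
eef_pos: [0.6156, 0.1404, 0.0207]
tcp_rot: [-0.027, 0.707, 0.027, 0.706]
contact_force: [-0.3, 1.1, -5.9]
opening: 0.484
```

```bash
python3 -c "
from h import *
go(.6185,.148,.017,4.3)
c=cams.read_camera('scene')
cv2.imwrite('pics/l.png',cv2.resize(c['color'][110:250,310:470,::-1],None,fx=4,fy=4,interpolation=cv2.INTER_CUBIC))"
```

```text
t 30.12 tcp [0.6156 0.1404 0.0557] jawyaw 4.3 down -1.0 q1,q6 0.06 -0.01 F [-0.3  1.1 -5.9] open 0.484
shift [0.1289, 0.0245, 0.0116] turn [0.0004, -0.0008, -0.0]
```

View pics/l.png

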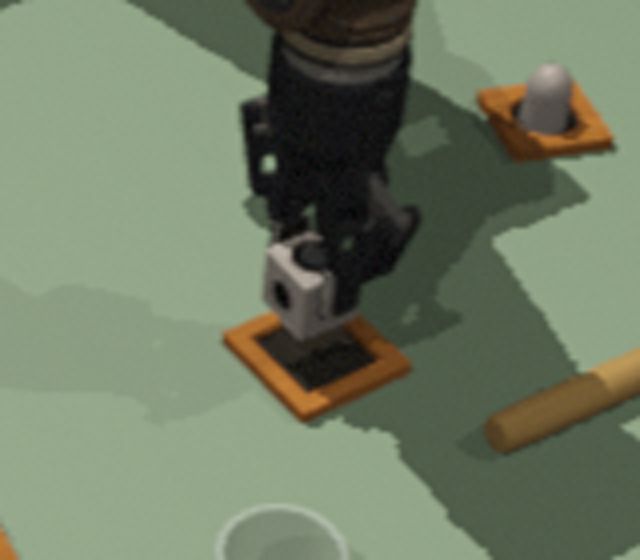

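>>> {"api": "play_rows", "payload": {"rows": [[20,[0.01,0.023,0.009],[0,0,0]],[20,[0.05,0.023,0.009],[0,0,0]],[20,[0.08,0.023,0.009],[0,0,0]],[20,[0.1,0.023,0.009],[0,0,0]],[20,[0.11,0.023,0.009],[0,0,0]],[20,[0.116,0.023,0.009],[0,0,0]],[20,[0.12,0.023,0.009],[0,0,0]],[20,[0.12,0.023,0.009],[0,0,0]]]}}

```text
time: 30.83
eef_pos: [0.6184, 0.148, -0.0147]
tcp_rot: [-0.027, 0.707, 0.027, 0.707]
contact_force: [0.3, 0.4, -5.6]
opening: 0.48
```

```bash
python3 -c "
from h import *
go(.6185,.148,.017,4.3)"
```

```text
t 30.83 tcp [0.6184 0.148  0.0203] jawyaw 4.4 down -1.0 q1,q6 0.08 -0.0 F [ 0.3  0.4 -5.6] open 0.48
shift [0.011, 0.0, 0.0004] turn [0.0008, -0.0, 0.0]
```

>>> {"api": "play_rows", "payload": {"rows": [[20,[0.004,0,0],[0,0,0]],[20,[0.008,0,0],[0,0,0]],[20,[0.01,0,0],[0,0,0]],[20,[0.01,0,0],[0,0,0]]]}}

```text
time: 31.17
eef_pos: [0.6183, 0.148, -0.0175]
tcp_rot: [-0.027, 0.707, 0.027, 0.707]
contact_force: [0.4, 0.6, -5.1]
opening: 0.487
```

>>> {"api": "play_rows", "payload": {"rows": [[20,[0.004,0,0],[0,0,0]],[20,[0.004,0,0],[0,0,0]]]}}

```text
time: 31.33
eef_pos: [0.6184, 0.1481, -0.0178]
tcp_rot: [-0.027, 0.707, 0.027, 0.706]
contact_force: [-3.4, -0.5, 0.3]
opening: 0.481
```

Weight off at the expected height. Release and withdraw.

>>> {"api": "play_rows", "payload": {"rows": [[20,[0,0,0],[0,0,0]],[60,[0,0,0],[0,0,0]],[70,[0,0,0],[0,0,0]],[75,[0,0,0],[0,0,0]],[75,[0,0,0],[0,0,0]],[75,[-0.06,0,0],[0,0,0]],[75,[-0.18,0,0],[0,0,0]],[75,[-0.3,0,0],[0,0,0]],[75,[-0.42,0,0],[0,0,0]],[75,[-0.5,0,0],[0,0,0]]]}}

```text
time: 32.17
eef_pos: [0.6203, 0.1482, 0.1359]
tcp_rot: [-0.027, 0.704, 0.027, 0.709]
contact_force: [1.4, 0.1, -0.7]
opening: 0.748
```

>>> {"api": "play_rows", "payload": {"rows": [[75,[0,0.1,-0.1],[0,0,0]],[75,[0,0.2,-0.2],[0,0,0]],[75,[0,0.3,-0.3],[0,0,0]],[75,[0,0.35,-0.38],[0,0,0]],[75,[0,0.35,-0.38],[0,0,0]],[75,[0,0.35,-0.38],[0,0,0]],[75,[0,0.35,-0.38],[0,0,0]]]}}

```text
time: 32.75
eef_pos: [0.4975, 0.244, 0.1318]
tcp_rot: [-0.027, 0.706, 0.027, 0.707]
contact_force: [0.7, 0.2, 0.1]
opening: 0.752
```

Run:
```python
from h import *
c=cams.read_camera("scene");cv2.imwrite("pics/m.png",cv2.resize(c["color"][100:290,110:540,::-1],None,fx=1.86,fy=1.86,interpolation=cv2.INTER_CUBIC))
t=cams.read_camera("top");cv2.imwrite("pics/n.png",cv2.resize(t["color"][100:270,150:480,::-1],None,fx=2.4,fy=2.4,interpolation=cv2.INTER_CUBIC))
```

```text
(no output)
```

View pics/m.png

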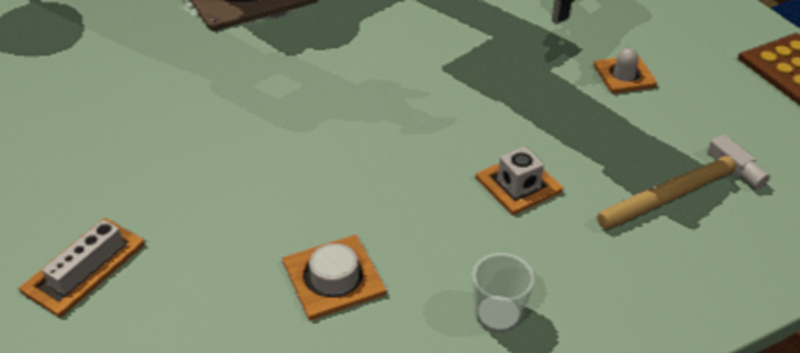

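View pics/n.png

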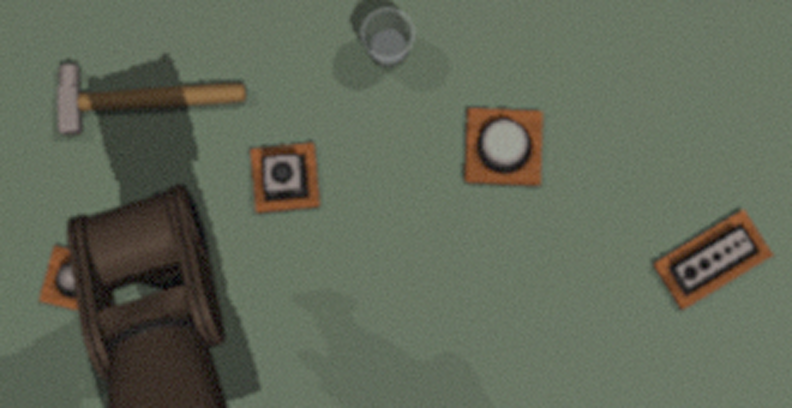

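```bash
python3 -c "
from plant import ctrl
print(ctrl.sign_off())"
```

```text
the job is handed in; nothing more can be done
None
```

All four pieces are in their matching rests, released, and the job is handed in at about 33 s of the 128 s allowed. I lowered each one until its weight came off.

**What disagreed:** the reported TCP height was about 35 mm lower than the real fingertips. My first grasp of the round block closed on air because of it. I measured the offset by touching the block's top with the fingertips, pressing up to about 36 N on it, and used the correction for every move after that.

**Last checks:**
- **Seating:** each piece touched down 4 mm above its grasp height, within about 0.3 mm. That matches the recess floor.
- **Final pictures:** the block, cube and bar look centred and upright in both views. The stake looks upright and inside its recess in the scene view. In the top view the arm partly hides it, so I judged its centring from the scene view and the TCP position at release, which was within about 1 mm of the measured recess centre.
- **Jar and hammer:** I kept the arm away from both, and they look unmoved in the pictures; I did not measure them.
- **Gripper:** it is clear of everything.

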